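# Comb the pencils straight in the hall-table tray

### The job

The carpenter's pencils left from labelling the moving boxes lie askew in the blue tray. Take the yellow comb rake by its black handle, lower its teeth into the grooves at the tray's empty end and comb through the pencils in one stroke to the other end, keeping the teeth pressed lightly on the padded floor of the grooves (a few newtons, never more than 9) all the way, so that each pencil lies straight along its own wooden rib. Then stand the rake back upright on the middle of its cork mat and let go; touch the pencils only with the rake and leave the other things on the table where they are.

Things in the scene. Friction and masses are not known exactly. Their poses are not given: they have to be found in the camera images.
- tray: blue pencil tray, fixed: outer 278 long (its x), 198 wide (its y), 40 high, walls 4 thick. Origin: centre of its underside on the table, z up; its x points to the robot's left within 0.25 rad. Four wooden ribs 10 wide run its full length at y = -63, -21, 21, 63, tops 30 above the table. The -x end is empty (no pencil back of x = -14). Tray and mat: one to the robot's left, one to its right.
- tray_empty (a point): point over the empty end, at tray x = -103, y = 0, level with the wall tops (40 above the table). Beside the ribs lie grooves (32 wide; 26 at the walls) with a grey padded floor on foam, that sinks level, 1 mm per 3 N, with 5 or more of give. At rest its face is 12 to 28 above the table (always below the rib tops), differently each time as the foam settles, and not measured: find it by touch.
- comb: yellow comb rake, 0.16 to 0.26 kg, standing on its teeth on the mat. Origin: level of the teeth's flat soles, under the handle; z up, x the combing direction. Five teeth 30 high, 42 apart (y -84 to 84), tips at x = 69; the inner ones are up to 28 wide. The four gaps (y = -63, -21, 21, 63) narrow from 38 at the tips to 14 wide slots from x = 22 to -22. Bridge: x -22 to 22, y -87 to 87, z 30 to 36.
- comb_grip (a point): middle of the rake's black handle, 70 straight above the rake's origin. The handle is an upright block 24 thick (along the rake's x) by 44 wide (along y), from 36 to 99 above the soles.
- mat: thin cork mat, 160 (its x) by 200 (its y) by 4 thick, fixed to the table; origin at the centre of its underside on the table, z up. The rake starts on it, its x within about 0.25 rad of the mat's x.
- pencil_red: carpenter's pencil, red, 106 long, 11 wide, 8 high, 12 g, black round butt, bare wood point. Origin: middle of the underside; x lengthwise to the point, z up. The four start balanced askew on the tray's ribs, one on each (which on which varies), points roughly to tray +x, turned up to 0.25 rad, origins over the rib within 2 and at tray x 42 to 62.
- pencil_green: carpenter's pencil, green, 106 long, 11 wide, 8 high, 12 g, black round butt, bare wood point. Origin: middle of the underside; x lengthwise to the point, z up. The four start balanced askew on the tray's ribs, one on each (which on which varies), points roughly to tray +x, turned up to 0.25 rad, origins over the rib within 2 and at tray x 42 to 62.
- pencil_orange: carpenter's pencil, orange, 106 long, 11 wide, 8 high, 12 g, black round butt, bare wood point. Origin: middle of the underside; x lengthwise to the point, z up. The four start balanced askew on the tray's ribs, one on each (which on which varies), points roughly to tray +x, turned up to 0.25 rad, origins over the rib within 2 and at tray x 42 to 62.
- pencil_white: carpenter's pencil, white, 106 long, 11 wide, 8 high, 12 g, black round butt, bare wood point. Origin: middle of the underside; x lengthwise to the point, z up. The four start balanced askew on the tray's ribs, one on each (which on which varies), points roughly to tray +x, turned up to 0.25 rad, origins over the rib within 2 and at tray x 42 to 62.
- organiser: clear plastic compartment organiser with swing doors, 70 by 200 by 30 high, lying beyond the tray; origin at the centre of its underside. Leave alone.
- paperweight: round glass paperweight, 72 across, 65 high, with a small flat foot; origin at the centre of its underside. Leave alone.
- doorstop: red plastic wedge doorstop, 40 by 110 by about 35 high, nearer the robot; origin at the centre of its underside. Leave alone.
- key: matte silver key, 62 from the origin to the tip, in a hard purple cover 45 by 26 by 9 high; origin under the centre of the cover. Leave alone.
Things that resemble listed ones, but are neither listed nor needed, are in the scene too. Of the things that look like the pencil_orange, the smallest one is meant.

How it is judged (in metres and radians):
On the way, in this order (a step that is already met when the one before it is completed fails the run):
1. the rake is in the grooves, pressed on the tray with over 2 N, at the empty end, its origin back of tray x = -75 mm (contact force between comb and tray above 2 N and z of comb in the frame of tray below 0.0285 m and x of comb in the frame of tray below -0.075 m), for 0.2 s.
2. half way along (origin between tray x = -50 and 20 mm) the rake is still pressed on the floor (over 2 N) (contact force between comb and tray above 2 N and z of comb in the frame of tray below 0.0285 m and x of comb in the frame of tray between -0.05 and 0.02 m), for 0.2 s.
3. at the other end (origin past tray x = 40 mm), with the rake still pressed on the floor, all four pencils are within 0.09 rad of the tray's x and at least 24 mm apart, centre line to centre line (contact force between comb and tray above 2 N and z of comb in the frame of tray below 0.0285 m and x of comb in the frame of tray above 0.04 m and angle between the x axis of each of pencil_red, pencil_green, pencil_orange, pencil_white and the x axis of tray, either way round below 0.09 rad and (y of pencil_green in the frame of pencil_red above 0.024 m or y of pencil_green in the frame of pencil_red below -0.024 m) and (y of pencil_orange in the frame of pencil_red above 0.024 m or y of pencil_orange in the frame of pencil_red below -0.024 m) and (y of pencil_orange in the frame of pencil_green above 0.024 m or y of pencil_orange in the frame of pencil_green below -0.024 m) and (y of pencil_white in the frame of pencil_red above 0.024 m or y of pencil_white in the frame of pencil_red below -0.024 m) and (y of pencil_white in the frame of pencil_green above 0.024 m or y of pencil_white in the frame of pencil_green below -0.024 m) and (y of pencil_white in the frame of pencil_orange above 0.024 m or y of pencil_white in the frame of pencil_orange below -0.024 m)), for 0.2 s.
At the end, for the whole second after the job is handed in: All four pencils lie on the tray's ribs (undersides 26 to 34 mm above its underside), within 0.09 rad of its long direction, centre lines 24 mm or more apart; the rake stands upright (within 0.08 rad) on the cork mat, its origin within 30 mm of the mat's centre; all at rest (angle between the x axis of each of pencil_red, pencil_green, pencil_orange, pencil_white and the x axis of tray, either way round below 0.09 rad and (y of pencil_green in the frame of pencil_red above 0.024 m or y of pencil_green in the frame of pencil_red below -0.024 m) and (y of pencil_orange in the frame of pencil_red above 0.024 m or y of pencil_orange in the frame of pencil_red below -0.024 m) and (y of pencil_orange in the frame of pencil_green above 0.024 m or y of pencil_orange in the frame of pencil_green below -0.024 m) and (y of pencil_white in the frame of pencil_red above 0.024 m or y of pencil_white in the frame of pencil_red below -0.024 m) and (y of pencil_white in the frame of pencil_green above 0.024 m or y of pencil_white in the frame of pencil_green below -0.024 m) and (y of pencil_white in the frame of pencil_orange above 0.024 m or y of pencil_white in the frame of pencil_orange below -0.024 m) and z of pencil_red in the frame of tray between 0.026 and 0.034 m and x of pencil_red in the frame of tray between -0.135 and 0.135 m and y of pencil_red in the frame of tray between -0.095 and 0.095 m and z of pencil_green in the frame of tray between 0.026 and 0.034 m and x of pencil_green in the frame of tray between -0.135 and 0.135 m and y of pencil_green in the frame of tray between -0.095 and 0.095 m and z of pencil_orange in the frame of tray between 0.026 and 0.034 m and x of pencil_orange in the frame of tray between -0.135 and 0.135 m and y of pencil_orange in the frame of tray between -0.095 and 0.095 m and z of pencil_white in the frame of tray between 0.026 and 0.034 m and x of pencil_white in the frame of tray between -0.135 and 0.135 m and y of pencil_white in the frame of tray between -0.095 and 0.095 m and horizontal distance between comb and mat below 0.03 m and z of comb in the frame of mat below 0.008 m and angle between comb's own z axis and vertical below 0.08 rad and linear speed of each of comb, pencil_red, pencil_green, pencil_orange, pencil_white below 0.02 m/s); the robot touches nothing.
It fails at once if the rake presses on the tray with more than 9 N (contact force between comb and tray above 9 N).
It fails at once if the robot itself touches a pencil (contact force between any of the fingers, the arm and pencil_red above 0.2 N or contact force between any of the fingers, the arm and pencil_green above 0.2 N or contact force between any of the fingers, the arm and pencil_orange above 0.2 N or contact force between any of the fingers, the arm and pencil_white above 0.2 N).
It fails at once if a bystander is moved by more than 15 mm (distance of any of organiser, paperweight, doorstop, key from where it was at the start of the episode above 0.015 m).
It also fails if it takes over 72 s, if anything falls off the work surface, if the arm or the gripper's body presses on something with over 40 N, if the wrist force passes 120 N, or if a joint passes its speed limit or range.

### The arm

A 6-joint arm with a two-finger parallel gripper is mounted at the origin on the work surface. World frame = base frame: x ahead of the robot, y to its left, z up, the work surface at z = 0. Lengths are in m, angles in degrees, forces in N, time in s.
With the tool pointing down it reaches from about 0.325 to 0.85 m from the base axis. Payload 15.5 kg.
Tool frame: the origin (TCP) lies at the very end of the fingers, on their centre line; the grasp point (between the pads) lies arm.grip_depth behind it (arm.grip_depth is the distance from the TCP to the grasp point, in m); z points along the fingers, y is the line along which they close (so a half turn about z gives the same grasp; the last joint's range is limited). The gripper opens to 91 mm and grips with 3 to 60 N. Pads are 32 mm wide; open, the fingers measure 118 mm over their backs; the gripper's body (76 mm by 178 mm) begins 60 mm behind the grasp point.
Start: joints at [-80.014, 28.281, 77.091, -0, 74.628, -5.472], TCP at [0.167, -0.602, 0.214] pointing down, gripper open.
Joint ranges: [-166.48, 166.48], [-47.26, 123.95], [12.59, 153.08], [-70.14, 250.14], [6.76, 159.57], [-176.63, 176.63]. Speed limits (degrees/s): [108.29, 108.29, 147.25, 172.46, 172.46, 172.46].

### API

Orientations are given as a 3x3 rotation matrix whose columns are the frame's x, y, z axes.
In Python, from rig import arm gives the robot as it stands. Calls block until the motion is done:
- arm.move_to(position, orientation): joint-space move of the TCP to a pose.
- arm.move_l(position, orientation=None, feed=0.15): straight line of the TCP; orientation=None keeps the orientation; feed is the mean speed in m/s.
- arm.move_joints(angles): joint-space move.
- arm.grip(opening): finger opening in m; the grip force is fixed at half the most; returns when the fingers have stopped.
- arm.sleep(seconds).
- arm.solve_ik(position, orientation): joint angles nearest the present ones, or None.
- arm.snapshot(name): name is "side" or "top" or "wrist"; returns the picture (420x560x3 uint8, red, green, blue); there is no depth.
- arm.get_calibration(name): a dict with "intrinsics" (3x3 intrinsics, pixels), "k1" (the pictures are not rectified: a ray, as slopes to the right and down, at radius r is drawn at 1 + k1 r^2 times it, then the intrinsics apply), "cam_to_world" (4x4, takes a point from camera to world coordinates). Camera axes: x right, y down, z forward; pixel columns grow to the right and rows downward; lengths in m; the calibration is good to about 2 mm. A picture is of the moment at which its call begins: read the wrist's pose just before it. get_calibration takes no time and is no camera call; for the wrist camera it gives the pose at the moment of the call.
A pose or a line that the arm cannot do raises arm.Unreachable and nothing moves.
- arm.sign_off(): hands the job in; it is judged then, once.
Readings, each from a call of its own:
- arm.current_t(): time.
- arm.current_joint_positions(): joint angles.
- arm.current_dq(): joint speeds.
- arm.current_tau(): joint torques, N m.
- arm.current_ee_pos(): TCP position.
- arm.current_tool_rot(): TCP orientation.
- arm.current_force(): force on the tool from outside, world axes, zero at the start.
- arm.current_torque(): the same for the moment, N m.
- arm.current_width(): finger opening in m.
- arm.current_grasp_force(): force on a finger pad.
Only numpy, scipy, OpenCV 4.12 (cv2) and the standard library are available. Lean on these libraries where they do the work, as an engineer would, in place of code of your own. Each camera call takes 0.05 s, during which the arm holds its last target. There are 200 camera calls.

## Working session

There is one attempt and no reset: what is moved stays moved. The work goes in short steps, each a Python script; the robot and the scene stay as the last script left them, time stands still between calls to the robot, and variables do not carry over. Pictures are saved under pics/ and viewed, at most 10 in all, crops included, and the job is handed in when it is done.

```bash
ls; mkdir -p pics; python3 - <<'E'
from rig import arm
import cv2
print(arm.grip_depth,arm.current_t())
for n in("top","side"):
    im=arm.snapshot(n);cv2.imwrite(f"pics/{n}0.png",im[:,:,::-1])
    c=arm.get_calibration(n);print(n,c)
E
```

```text
pics
0.0188 0.0
top {'intrinsics': array([[472.96728782,   0.        , 271.31660105],
       [  0.        , 472.96728782, 204.49100551],
       [  0.        ,   0.        ,   1.        ]]), 'k1': -0.005138540800707627, 'cam_to_world': array([[ 0.00869173, -0.98931896,  0.14550757,  0.40773918],
       [-0.999775  , -0.00578192,  0.02040863,  0.06597686],
       [-0.01934933, -0.14565221, -0.98914662,  1.0804699 ],
       [ 0.        ,  0.        ,  0.        ,  1.        ]])}
side {'intrinsics': array([[384.7997    ,   0.        , 276.17594668],
       [  0.        , 384.7997    , 210.27975307],
       [  0.        ,   0.        ,   1.        ]]), 'k1': -0.07319591715719198, 'cam_to_world': array([[ 0.99246826, -0.06769789,  0.10209675,  0.45801207],
       [-0.12236797, -0.58684483,  0.80039941, -0.67703908],
       [ 0.0057296 , -0.80686439, -0.59070892,  0.60755648],
       [ 0.        ,  0.        ,  0.        ,  1.        ]])}
```

View pics/top0.png

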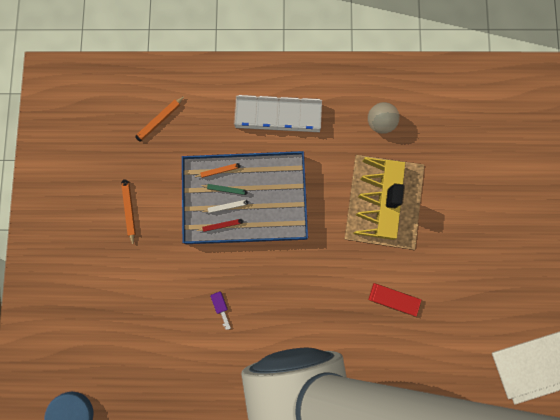

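View pics/side0.png

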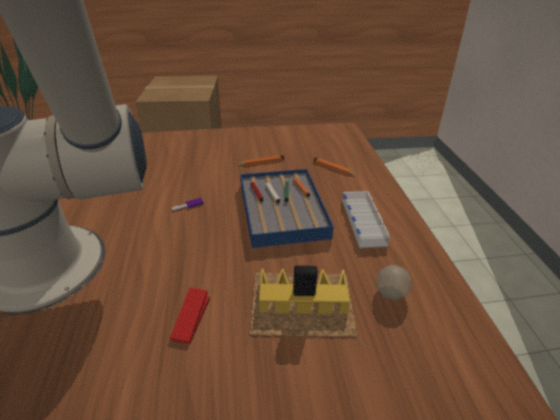

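The top view (up = world +x, left = +y) shows the tray at about (245,198), its pencils pointing left with the butts on the right. The rake is on its mat at (385,200), teeth to the left, black handle at (395,195). There are three orange pencil-like things: (218,171) in the tray, and (160,120) and (129,212) on the table. The one in the tray is smallest and lies on a rib, so it is pencil_orange. The crop will confirm that.

```bash
cat > h.py <<'E'
import numpy as np, cv2
from rig import arm
def rays(cal,px):
    K=cal["intrinsics"];k=cal["k1"]
    d=(np.atleast_2d(px).astype(float)-[K[0,2],K[1,2]])/[K[0,0],K[1,1]]
    u=d.copy()
    for _ in range(20): u=d/(1+k*(u**2).sum(1,keepdims=True))
    T=cal["cam_to_world"]
    return T[:3,3],np.c_[u,np.ones(len(u))]@T[:3,:3].T
def toplane(cal,px,z):
    o,r=rays(cal,px); return (o+r*((z-o[2])/r[:,2])[:,None])[:,:2]
def project(cal,P):
    T=cal["cam_to_world"];p=(np.atleast_2d(P)-T[:3,3])@T[:3,:3]
    u=p[:,:2]/p[:,2:]; u=u*(1+cal["k1"]*(u**2).sum(1,keepdims=True))
    K=cal["intrinsics"];return u*[K[0,0],K[1,1]]+[K[0,2],K[1,2]]
def hsv(im): return cv2.cvtColor(im,cv2.COLOR_RGB2HSV)
def biggest(m,minA=30):
    c=[c for c in cv2.findContours(m.astype(np.uint8),0,cv2.CHAIN_APPROX_NONE)[0]]
    return max(c,key=cv2.contourArea)[:,0,:]
def mask(im,lo,hi): return cv2.inRange(hsv(im),np.array(lo),np.array(hi))
def rect(xy):  # centre, long-side direction angle (deg), sizes (long,short)
    (c,s,a)=cv2.minAreaRect((xy*1000).astype(np.float32)); 
    if s[0]<s[1]: a+=90; s=s[::-1]
    return np.array(c)/1000,a,np.array(s)
def down(yaw):  # tool z down, tool y along (cos yaw, sin yaw)
    c,s=np.cos(yaw),np.sin(yaw); y=np.array([c,s,0]);z=np.array([0,0,-1.]);return np.c_[np.cross(y,z),y,z]
E
python3 - <<'E'
from h import *
im=cv2.imread("pics/top0.png")[:,:,::-1].copy();c=arm.get_calibration("top")
b=mask(im,(100,90,30),(125,255,200));b[:,:150]=0;b[270:]=0
t=cv2.morphologyEx(b,cv2.MORPH_CLOSE,np.ones((5,5)))
print("tray",rect(toplane(c,biggest(t),.04)))
y=mask(im,(22,130,90),(34,255,255));q=biggest(y);print(q.min(0),q.max(0))
print("comb",rect(toplane(c,q,.04)))
k=(hsv(im)[:,:,2]<45).astype(np.uint8);k[:, :370]=0;k[:,420:]=0;k[:170]=0;k[220:]=0
q=biggest(k);print("handle",q.min(0),q.max(0),rect(toplane(c,q,.103)))
print(arm.current_tool_rot().round(3).tolist(), [np.degrees(np.arctan2(arm.current_tool_rot()[1,1],arm.current_tool_rot()[0,1]))])
w=arm.get_calibration("wrist");print(w["intrinsics"],w["k1"],w["cam_to_world"].round(3))
crop=cv2.resize(im[90:250,100:320],None,fx=3.5,fy=3.5,interpolation=cv2.INTER_CUBIC);cv2.imwrite("pics/crop.png",crop[:,:,::-1])
E
```

```text
tray (array([0.57793396, 0.15000485]), 92.62674117088318, array([276.3494873 , 198.55036926]))
[354 157] [404 239]
comb (array([ 0.57836658, -0.1523436 ]), 172.02030181884766, array([176.68013   ,  94.37985992]))
handle [386 184] [403 207] (array([ 0.57182349, -0.17105029]), 170.5130386352539, array([50.32670975, 30.7448616 ]))
[[0.964, 0.267, -0.0], [0.267, -0.964, 0.001], [0.0, -0.001, -1.0]] [np.float64(-74.53942153520208)]
[[299.38807653   0.         276.47792444]
 [  0.         299.38807653 207.81254706]
 [  0.           0.           1.        ]] 0.017236225499056353 [[ 0.266 -0.925 -0.272  0.244]
 [-0.964 -0.256 -0.075 -0.581]
 [-0.     0.282 -0.959  0.384]
 [ 0.     0.     0.     1.   ]]
```

View pics/crop.png

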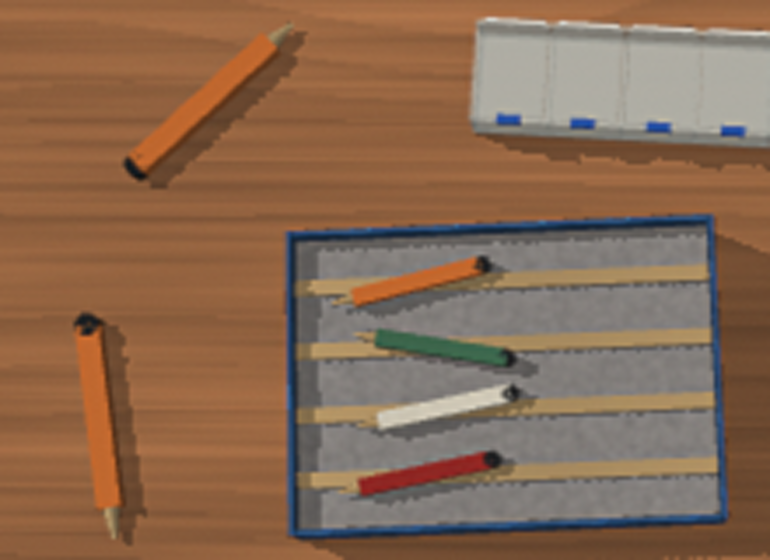

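The crop confirms it: the orange pencil in the tray, at crop (420,280), is clearly shorter than the two on the table, so it is pencil_orange. All four pencils straddle the ribs, with the empty end on the right. Next, a close wrist look at the rake and mat.

```bash
python3 - <<'E'
from h import *
yaw=np.radians(82-180)
arm.move_to([.575,-.174,.24],down(yaw))
print(arm.current_joint_positions(),arm.current_t())
c=arm.get_calibration("wrist");im=arm.snapshot("wrist");cv2.imwrite("pics/w1.png",im[:,:,::-1]);np.save("w1.npy",c,allow_pickle=True)
E
```

```text
[-2.25958787e+01  2.49711017e+01  7.86317762e+01 -1.11762866e-02
  7.63994276e+01  7.54429291e+01] 2.225
```

View pics/w1.png

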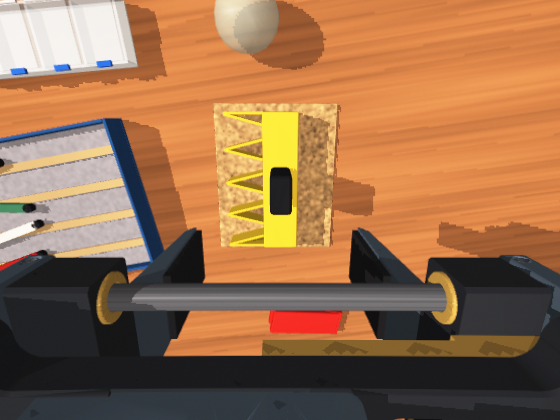

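The wrist view shows the rake complete: bridge at columns 263-298, rows 112-247, handle at (281,191), teeth to the left, with the mat at about (215-338, 104-247). I'll measure the bridge, handle and mat from this picture.

```bash
python3 - <<'E'
from h import *
im=cv2.imread("pics/w1.png")[:,:,::-1].copy();c=np.load("w1.npy",allow_pickle=True).item()
y=mask(im,(22,150,90),(34,255,255));y[248:]=0
o=cv2.morphologyEx(y,cv2.MORPH_OPEN,np.ones((1,31)))|0
k=(hsv(im)[:,:,2]<60).astype(np.uint8)*255;k[:160]=0;k[222:]=0;k[:,:262]=0;k[:,300:]=0
q=biggest(k);print("handle",q.min(0),q.max(0),rect(toplane(c,q,.103)))
o=cv2.morphologyEx(y|k,cv2.MORPH_OPEN,np.ones((3,27)));q=biggest(o);print("bridge",q.min(0),q.max(0),rect(toplane(c,q,.04)))
# bright top-face of handle
H=hsv(im)
m=((H[:,:,1]<165)&(H[:,:,2]>60)&(H[:,:,0]<30)).astype(np.uint8)*255
m|=y;m[:95]=0;m[255:]=0;m[:,:205]=0;m[:,350:]=0
m=cv2.morphologyEx(cv2.morphologyEx(m,cv2.MORPH_CLOSE,np.ones((5,5))),cv2.MORPH_OPEN,np.ones((9,9)))
q=biggest(m);print("mat",q.min(0),q.max(0),rect(toplane(c,q,.004)))
r=np.array([[215,104],[338,104],[331,247],[221,247]]);print("mat eye",rect(toplane(c,r,.004)),toplane(c,r,.004).mean(0))
E
```

```text
handle [270 168] [291 213] (array([ 0.58278241, -0.18081363]), 171.9360809326172, array([48.61023331, 22.55859375]))
bridge [223 112] [298 166] (array([ 0.63434808, -0.16481744]), 81.93836975097656, array([88.58979034, 63.62232208]))
mat [213 103] [336 247] (array([ 0.57616241, -0.17287187]), 171.896728515625, array([200.16755676, 161.31539917]))
mat eye (array([ 0.57524731, -0.17477689]), 171.93055725097656, array([198.86740112, 161.889328  ])) [ 0.57518777 -0.17510849]
```

```bash
python3 - <<'E'
from h import *
R=down(np.radians(82-180))
p=np.array([.579,-.179])
arm.move_l([*p,.10],R,.2);arm.move_l([*p,.0555],R,.1)
arm.grip(.015);print(arm.current_width(),arm.current_grasp_force(),arm.current_force())
arm.move_l([*p,.075],R,.08);arm.move_l([*p,.16],R,.2);arm.sleep(.3)
F=[arm.current_force()];arm.sleep(.1);F.append(arm.current_force());print(F,arm.current_ee_pos(),arm.current_t())
t=np.radians(92.6);T=np.array([.578,.150]);e=T+ -.103*np.array([np.cos(t),np.sin(t)])
R2=down(t-np.pi)
arm.move_to([*e,.16],R2);arm.move_l([*e,.115],R2,.15);arm.sleep(.3)
print(e,arm.current_force(),arm.current_torque(),arm.current_joint_positions(),arm.current_t())
for n in("wrist","top"):
    c=arm.get_calibration(n);im=arm.snapshot(n);cv2.imwrite(f"pics/{n}2.png",im[:,:,::-1]);np.save(f"{n}2.npy",c,allow_pickle=True)
a=cv2.imread("pics/wrist2.png")
b=cv2.imread("pics/top2.png")[120:270,160:360]
cv2.imwrite("pics/b2.png",cv2.resize(b,None,fx=4,fy=4,interpolation=cv2.INTER_CUBIC))
E
```

```text
0.023822305183871777 29.999415278434753 [-0.16328637 -0.18475269 -0.09277336]
[array([-0.08790206,  0.02564378, -1.37999549]), array([ 0.2502253 , -0.31436671, -2.58148392])] [ 0.57877755 -0.178909    0.15944051] 6.1167
[0.58267239 0.04710603] [ 0.76762014  0.16336673 -2.85225805] [ 0.03444616 -0.05769372  0.00104379] [-1.23489292e+00  3.14131296e+01  8.92634682e+01 -1.71311400e-04
  5.92525065e+01  8.61701824e+01] 7.7667
```

View pics/wrist2.png

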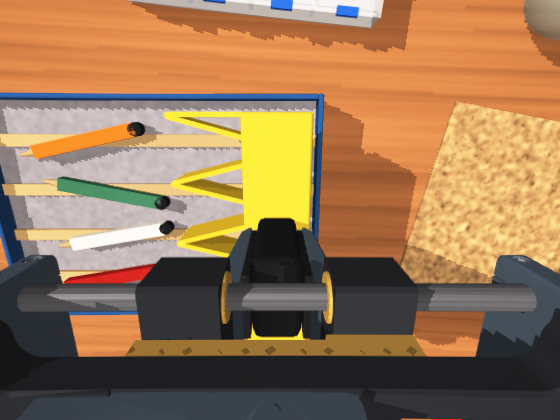

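View pics/b2.png

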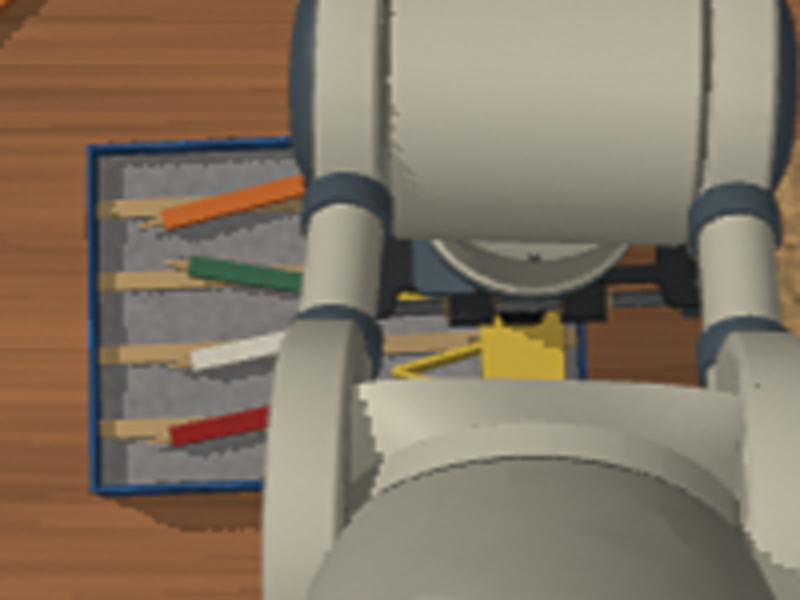

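Wrist view: the rake hangs over the tray's empty end, its bridge at columns 243-313 with the far end at row 111, and ribs at rows ~140, 187 and 235. In the top view the arm hides the rake, so I'll align the rake with the ribs using the wrist image alone.

```bash
cat > meas.py <<'E'
from h import *
def run(im,c,tcp,yawtool,verbose=True):
    H=hsv(im).astype(int)
    rib=((H[:,:,0]>=11)&(H[:,:,0]<=25)&(H[:,:,1]>60)&(H[:,:,1]<150)&(H[:,:,2]>120))
    yel=mask(im,(24,170,60),(34,255,255))>0
    t0=np.radians(92.6);T0=np.array([.578,.150]);
    W=lambda x,y,z,T=T0,t=t0: np.array([*(T+x*np.array([np.cos(t),np.sin(t)])+y*np.array([-np.sin(t),np.cos(t)])),z])
    res=[]
    for ry in(-.063,-.021,.021):
        pts=[]
        for x in np.arange(-.09,.125,.001):
            a,b=project(c,np.array([W(x,ry-.012,.03),W(x,ry+.016,.03)]))
            s=np.linspace(0,1,141);P=a+(b-a)*s[:,None];u=P.round().astype(int)
            if (u<0).any() or (u[:,0]>559).any() or (u[:,1]>300).any(): continue
            v=rib[u[:,1],u[:,0]]
            if yel[u[:,1],u[:,0]].any() or v.sum()<25: continue
            i=np.where(v)[0]; 
            if i[-1]-i[0]>75: continue
            xy=toplane(c,P[[i[0],i[-1]]],.03)
            pts.append(np.r_[x,xy[1],xy[0]])
        pts=np.array(pts)
        if len(pts)<10: print("rib",ry,len(pts));continue
        for nm,cols in(("low",pts[:,1:3]),("up",pts[:,3:5])):
            d=cols-T0;lx=d@[np.cos(t0),np.sin(t0)];ly=d@[-np.sin(t0),np.cos(t0)]
            k=np.ones(len(lx),bool)
            for _ in range(6):
                f=np.polyfit(lx[k],ly[k],1);r=np.abs(ly-np.polyval(f,lx));k=r<max(.0007,1.5*np.median(r))
            off=ry+(.005 if nm=="low" else -.005)
            res.append((ry,nm,k.sum(),np.degrees(f[0]),1000*(f[1]-off),1000*(np.polyval(f,-.103)-off)))
            print("rib %.3f %s n=%d dyaw=%.2f off@0=%.1f off@-103=%.1f mm"%res[-1])
    # bridge end edge (comb y=-.087), top face z = sole+.036
    z=tcp[2]-.0512+.036; ex=-np.array([np.cos(yawtool),np.sin(yawtool)]);ey=np.array([-ex[1],ex[0]])
    e=[]
    for x in np.arange(-.017,.018,.001):
        s=np.linspace(-.10,-.07,151);q=np.c_[tcp[:2]+x*ex+s[:,None]*ey,np.full(151,z)]
        u=project(c,q).round().astype(int);v=yel[u[:,1],u[:,0]]
        e.append((x,s[np.argmax(v)]))
    e=np.array(e);f=np.polyfit(*e.T,1);print("bridge end at comb y=-87: seen %.1f mm, slope %.2f deg"%(1000*np.median(e[:,1]),np.degrees(f[0])))
    for yy in(-.075,-.06,-.05,-.04):
        s=np.linspace(-.05,.05,401);q=np.c_[tcp[:2]+s[:,None]*ex+yy*ey,np.full(401,z)]
        u=project(c,q).round().astype(int);v=yel[u[:,1],u[:,0]];i=np.where(v)[0]
        print("bridge x range at y",yy,(s[i[0]]*1000).round(1),(s[i[-1]]*1000).round(1))
E
python3 - <<'E'
from meas import *
im=cv2.imread("pics/wrist2.png")[:,:,::-1].copy();c=np.load("wrist2.npy",allow_pickle=True).item()
R=arm.current_tool_rot();print(np.degrees(np.arctan2(R[1,1],R[0,1])),arm.current_ee_pos())
run(im,c,arm.current_ee_pos(),np.arctan2(R[1,1],R[0,1]))
w=[];
for _ in range(10): w.append(arm.current_force());arm.sleep(.03)
print(np.mean(w,0),np.std(w,0))
E
```

```text
-87.39956750079958 [0.5828393  0.0471287  0.11541941]
rib -0.063 low n=75 dyaw=0.25 off@0=-1.6 off@-103=-2.0 mm
rib -0.063 up n=69 dyaw=0.12 off@0=-1.9 off@-103=-2.1 mm
rib -0.021 low n=49 dyaw=1.18 off@0=-3.4 off@-103=-5.5 mm
rib -0.021 up n=65 dyaw=0.10 off@0=-2.7 off@-103=-2.9 mm
rib 0.021 low n=33 dyaw=0.22 off@0=-1.6 off@-103=-2.0 mm
rib 0.021 up n=43 dyaw=-0.05 off@0=-2.2 off@-103=-2.1 mm
bridge end at comb y=-87: seen -85.4 mm, slope -0.00 deg
bridge x range at y -0.075 -21.8 40.5
bridge x range at y -0.06 -21.5 20.8
bridge x range at y -0.05 -22.0 42.2
bridge x range at y -0.04 -21.5 20.8
[ 0.20922906  0.08053849 -2.03551713] [0.42067514 0.5042118  0.61411348]
```

```bash
cat > tr.py <<'E'
from meas import *
t=np.radians(92.75);T=np.array([.580,.150])
X=np.array([np.cos(t),np.sin(t)]);Y=np.array([-X[1],X[0]]);R=down(t-np.pi)
DY=-.0016;GZ=.0512
def pose(x,y,z): return [*(T+x*X+(y+DY)*Y),z+GZ]   # comb origin in tray coords -> TCP
def force(n=12,dt=.02):
    w=[]
    for _ in range(n): w.append(arm.current_force());arm.sleep(dt)
    f=np.mean(w,0);return np.array([f[:2]@X,f[:2]@Y,f[2]])
E
python3 - <<'E'
from tr import *
arm.move_l(pose(-.103,0,.034),R,.08);arm.sleep(.3)
c=arm.get_calibration("wrist");p=arm.current_ee_pos();im=arm.snapshot("wrist");cv2.imwrite("pics/w3.png",im[:,:,::-1])
q=arm.current_tool_rot();run(im,c,p,np.arctan2(q[1,1],q[0,1]))
print(p,pose(-.103,0,.034));print("TARE",force(30),force(30),arm.current_t())
E
```

```text
rib -0.063 low n=69 dyaw=0.24 off@0=-1.5 off@-103=-1.9 mm
rib -0.063 up n=50 dyaw=0.44 off@0=-1.4 off@-103=-2.2 mm
rib -0.021 low n=49 dyaw=0.20 off@0=-1.6 off@-103=-2.0 mm
rib -0.021 up n=62 dyaw=0.18 off@0=-2.6 off@-103=-3.0 mm
rib 0.021 low n=43 dyaw=-1.54 off@0=-1.8 off@-103=1.0 mm
rib 0.021 up n=66 dyaw=-0.40 off@0=-2.1 off@-103=-1.4 mm
bridge end at comb y=-87: seen -85.2 mm, slope -0.00 deg
bridge x range at y -0.075 -21.5 40.7
bridge x range at y -0.06 -21.5 20.8
bridge x range at y -0.05 -21.8 42.2
bridge x range at y -0.04 -21.5 20.8
[0.58672257 0.04719126 0.08554394] [np.float64(0.5865399046560743), np.float64(0.04719538119768424), 0.0852]
TARE [-0.01061491  0.01142593 -1.99356174] [-0.01426094  0.12516423 -2.08185756] 10.075
```

View pics/w3.png

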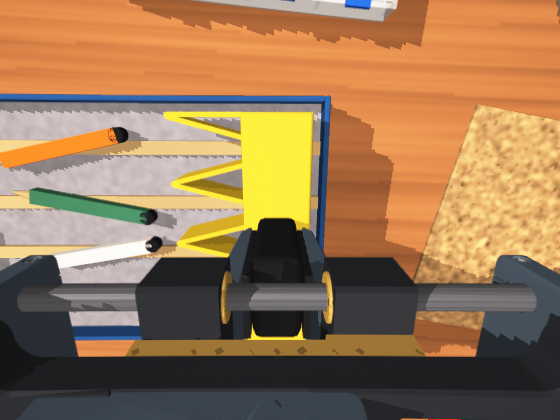

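The rake is centred over the grooves: rib offsets are about -2 mm as assumed, and the rake sits 1.7 mm off in the grip as corrected. Lowering by touch.

```bash
python3 - <<'E'
from tr import *
tare=np.array([0,.05,-2.04]);z=.034;prev=0
while z>.010:
    f=force(6,.02)-tare
    if f[2]>1.0: f=force(14,.02)-tare
    if f[2]>1.0 or abs(f[1])>1.5:
        print("%.4f"%z,f.round(2),arm.current_ee_pos()[2]-GZ)
        if z>.0285 or abs(f[1])>1.5 or f[2]>3.2: break
        z-=max(.0002,min(.0006,(4-f[2])/3000*.8))
    else: z-=.0005
    arm.move_l(pose(-.103,0,z),R,.03)
print(z,f,arm.current_t())
E
```

```text
0.0260 [-0.24 -0.15  2.85] 0.026014650564972423
0.0257 [-0.51 -0.2   3.93] 0.02571306683475518
0.02569387051359749 [-0.50872103 -0.20432871  3.92629486] 16.5917
```

The contact is soft, about 3 N/mm, with the soles at about 26 mm, so this is the padded floor and not a rib. Now the stroke, with force correction.

```bash
python3 - <<'E'
from tr import *
tare=np.array([0,.05,-2.04]);z=.02569;y=0;x=-.103
f=force(10)-tare
while x<.0535:
    x=min(x+.008,.054)
    arm.move_l(pose(x,y,z),R,.045)
    f=force(8,.015)-tare
    if f[2]>7 or abs(f[1])>5 or f[2]<1: print("stop",x,z,f.round(2));break
    z-=np.clip((4-f[2])/3000*.6,-.0005,.0003)
    if abs(f[1])>.8: y+=np.clip(f[1]*.0002,-.0004,.0004)
    print("%.3f y%.4f z%.4f"%(x,y,z),f.round(2))
print(arm.current_t(),arm.current_torque())
im=arm.snapshot("wrist");cv2.imwrite("pics/w4.png",im[:,:,::-1])
E
```

```text
-0.095 y0.0000 z0.0256 [ 2.68 -0.01  3.62]
-0.087 y0.0000 z0.0256 [ 2.81 -0.32  3.83]
-0.079 y0.0000 z0.0256 [ 3.07 -0.26  4.23]
-0.071 y0.0000 z0.0257 [ 2.84 -0.09  4.2 ]
-0.063 y0.0000 z0.0257 [ 2.64 -0.15  3.96]
-0.055 y0.0000 z0.0257 [ 2.83 -0.32  4.05]
-0.047 y0.0000 z0.0257 [ 2.77 -0.31  4.15]
-0.039 y0.0000 z0.0256 [ 2.77 -0.05  3.56]
-0.031 y0.0000 z0.0256 [ 2.71 -0.29  4.15]
-0.023 y0.0000 z0.0256 [ 2.84 -0.23  3.97]
-0.015 y0.0000 z0.0256 [ 2.85 -0.11  4.01]
-0.007 y0.0000 z0.0257 [ 2.63 -0.32  4.12]
0.001 y0.0000 z0.0257 [ 2.39 -0.12  4.01]
0.009 y0.0000 z0.0257 [ 2.68 -0.    4.04]
0.017 y0.0000 z0.0257 [2.7  0.19 3.92]
0.025 y0.0000 z0.0257 [ 3.15 -0.06  4.22]
0.033 y0.0000 z0.0257 [2.95 0.28 3.76]
0.041 y0.0000 z0.0256 [2.68 0.03 3.98]
0.049 y0.0000 z0.0256 [2.97 0.1  3.67]
0.054 y0.0000 z0.0256 [2.56 0.74 4.13]
25.8583 [ 0.59177116  0.15515238 -0.06818262]
```

View pics/w4.png

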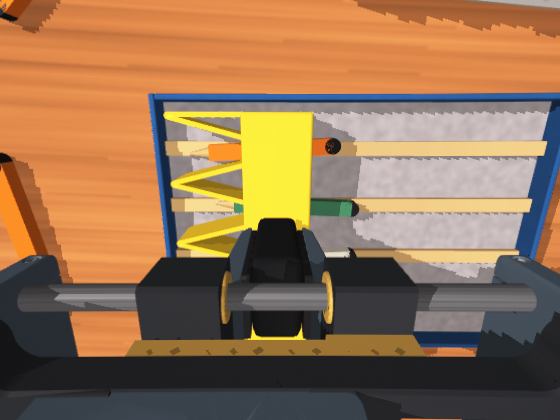

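The rake is at the far end and the force held at about 4 N throughout. Orange (butt at (333,146)), green (354,209) and white (350,252) lie along their ribs. I'll check the angles in this picture before lifting.

```bash
python3 - <<'E'
from tr import *
im=cv2.imread("pics/w4.png")[:,:,::-1].copy();c=arm.get_calibration("wrist")
for n,lo,hi,box in(("orange",(4,190,90),(14,255,255),(130,170,195,345)),("green",(60,80,20),(85,255,255),(190,222,225,365))):
    m=mask(im,lo,hi);M=np.zeros_like(m);a=box;M[a[0]:a[1],a[2]:a[3]]=m[a[0]:a[1],a[2]:a[3]]
    v,u=np.nonzero(M);xy=toplane(c,np.c_[u,v],.038)-T;lx,ly=xy@X,xy@Y
    cx=[];cy=[]
    for b in np.arange(lx.min(),lx.max(),.003):
        k=(lx>=b)&(lx<b+.003)
        if k.sum()>8: cx.append(b*1000);cy.append((ly[k].min()+ly[k].max())*500);
    f=np.polyfit(cx,cy,1);print(n,len(u),"angle rad",f[0],list(zip(np.round(cx),np.round(cy,1)))[::3])
E
```

```text
orange 276 angle rad 0.05337323594819725 [(np.float64(16.0), np.float64(-64.9)), (np.float64(25.0), np.float64(-64.6))]
green 722 angle rad -0.0019231518767656073 [(np.float64(-1.0), np.float64(-20.1)), (np.float64(8.0), np.float64(-20.8)), (np.float64(17.0), np.float64(-20.8)), (np.float64(26.0), np.float64(-21.6)), (np.float64(83.0), np.float64(-21.3))]
```

```bash
python3 - <<'E'
from tr import *
arm.move_l(pose(.054,0,.045),R,.03);arm.move_l(pose(.054,0,.11),R,.15)
m=np.radians(82);Rm=down(m-np.pi);ex=np.array([np.cos(m),np.sin(m)]);ey=np.array([-ex[1],ex[0]])
g=np.array([.576,-.173])+DY*ey
arm.move_to([*g,.16],Rm)
im=arm.snapshot("top");c=arm.get_calibration("top");cv2.imwrite("pics/top5.png",im[:,:,::-1])
crop=im[140:255,165:325];cv2.imwrite("pics/t5.png",cv2.resize(crop[:,:,::-1],None,fx=4.5,fy=4.5,interpolation=cv2.INTER_CUBIC))
for n,lo,hi in(("orange",(4,170,90),(14,255,255)),("green",(60,80,20),(85,255,255)),("red",(0,170,60),(3,255,255)),("white",(0,0,140),(40,60,255))):
    q=mask(im,lo,hi);M=np.zeros_like(q);M[160:236,192:300]=q[160:236,192:300]
    b=biggest(M);r=rect(toplane(c,b,.038));d=r[0]-T;print(n,(d@X*1000).round(1),(d@Y*1000).round(1),r[1]-92.75,r[2].round(1))
print(arm.current_t(),arm.current_force())
E
```

```text
orange 59.1 -61.5 3.0494470596313477 [84.2 11.1]
green 42.1 -19.9 -2.453346610069275 [83.4  9.1]
red 55.3 63.9 2.8474602699279785 [82.9  9.7]
white 44.0 21.1 2.5318589210510254 [81.3 12. ]
28.75 [ 0.02201139  0.62043907 -2.49176379]
```

View pics/t5.png

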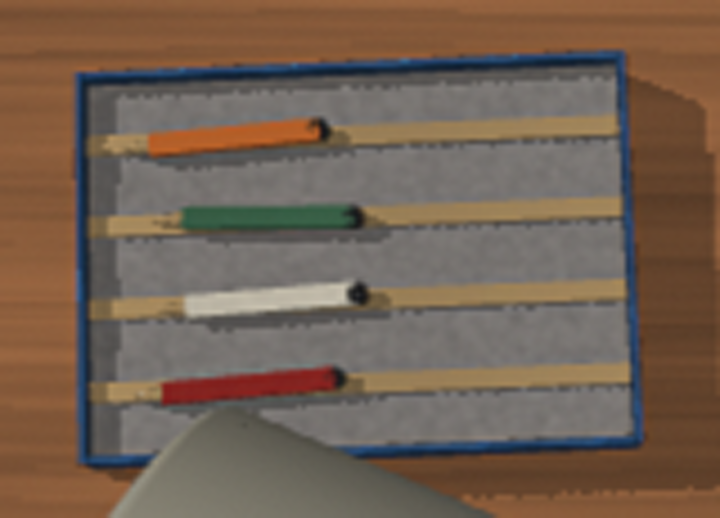

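All four pencils lie on their ribs, 2.5 to 3.0° off (limit 5.2°). Now putting the rake back on the mat.

```bash
python3 - <<'E'
from tr import *
p=arm.current_ee_pos()
q=arm.current_tool_rot()
arm.move_l([p[0],p[1],.062],q,.12);arm.sleep(.2);z=.062;b=force(15)[2]
while z>.052:
    z-=.0006;arm.move_l([p[0],p[1],z],q,.03)
    f=force(6,.015)[2]-b
    if f>1.5: break
print("touch",z,f)
arm.grip(.06);arm.sleep(.3);arm.grip(.085)
arm.move_l([p[0],p[1],.12],q,.08);arm.move_l([p[0],p[1],.24],q,.2);arm.sleep(.3)
c=arm.get_calibration("wrist");im=arm.snapshot("wrist");cv2.imwrite("pics/w6.png",im[:,:,::-1])
k=(hsv(im)[:,:,2]<60).astype(np.uint8)*255;k[:140]=0;k[225:]=0;k[:,:240]=0;k[:,320:]=0
r=biggest(k);print("handle",r.min(0),r.max(0),rect(toplane(c,r,.103)),arm.current_t())
E
```

```text
touch 0.05539999999999996 1.7402310463998318
handle [266 171] [287 217] (array([ 0.58236847, -0.17303076]), 172.07427978515625, array([49.92076492, 22.59588432])) 37.6583
```

View pics/w6.png

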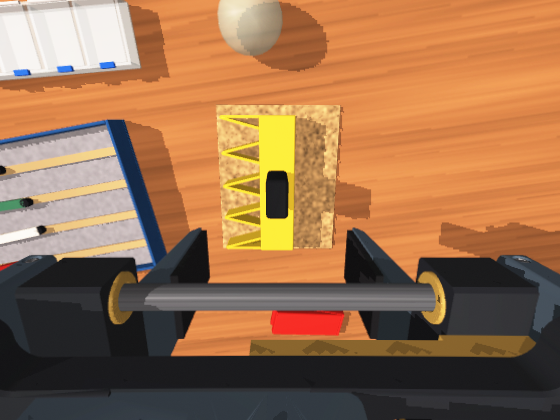

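The rake stands upright on the mat with its handle at (277,194), a few millimetres from the mat's centre, and the gripper is clear.

```bash
python3 -c "
from rig import arm
print(arm.sign_off())"
```

```text
the job is handed in; nothing more can be done
None
```

The job is handed in: one combing stroke at about 4 N left all four pencils on their ribs, about 3° off straight or less (limit 5.2°), and the rake stands upright within a few millimetres of the mat's centre; the run took about 38 s, and sign-off returned no verdict.

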